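# Find the socket that fits the filter nut

### The job

Lift the loose lid off the filter housing by its knob and set it down right way up on the worktop, clear of the housing. Then try the three sockets on the hex nut inside until you find the one that goes fully home over the nut, and finish still gripping that socket, seated square on the nut; do not let go of it. The sockets that do not fit stay or go back standing upright, open end down, on the mat or the bare worktop, and the oil bottle, terminal pack and tape roll are left where they are.

Things in the scene. Friction and masses are not known exactly. Their poses are not given: they have to be found in the camera images.
- housing: round aluminium filter housing fixed to the worktop: bowl 104 mm in diameter outside, 88 mm inside, rim 40 mm above the worktop, on a round foot 120 mm wide and 7 mm high, with a short pipe stub on each side (axis along y, 20 mm above the worktop, ends 71 mm from the middle). Origin: centre of the underside; z up. Free worktop to set the lid on: about x 0.53, y 0.22.
- nut_seat (a point): centre of the flat boss (42 mm wide, 14 mm above the worktop) inside the housing, onto which a fitting socket's foot comes down; z up. The fixed steel nut on it is 24 mm across flats, flats facing this point's x axis and every 60 degrees, 16 mm high plus a 2.5 mm chamfer and 5 mm of 12 mm stud. A socket that is too small stops with its foot 16 mm or more above the seat.
- lid: loose round aluminium lid, 104 mm wide, about 150 g, lying on the rim. Origin: centre of the underside of its locating ring (82 mm wide, 3 mm deep, hanging in the bowl with 3 mm play), 37 mm above the worktop at the start, 0 when set down; z up. Plate 3 to 8 mm above the origin; black knob on top: a cylinder 30 mm in diameter, 14 to 44 mm above the origin, on a 16 mm neck.
- socket_a: one of three deep steel sockets, alike outside, loose, about 250 g, standing open end down in three places about 90 mm apart on the mat. 90 mm tall: hexagonal skirt 34.4 mm across flats up to 36 mm, then a round body of 38 mm. Hexagonal bore 36 mm deep: one is 27 mm across flats and fits, the others 22 and 18 mm; which is which is not told. Origin: centre of the foot; z up; flats of skirt and bore face x and every 60 degrees.
- socket_b: one of three deep steel sockets, alike outside, loose, about 250 g, standing open end down in three places about 90 mm apart on the mat. 90 mm tall: hexagonal skirt 34.4 mm across flats up to 36 mm, then a round body of 38 mm. Hexagonal bore 36 mm deep: one is 27 mm across flats and fits, the others 22 and 18 mm; which is which is not told. Origin: centre of the foot; z up; flats of skirt and bore face x and every 60 degrees.
- socket_c: one of three deep steel sockets, alike outside, loose, about 250 g, standing open end down in three places about 90 mm apart on the mat. 90 mm tall: hexagonal skirt 34.4 mm across flats up to 36 mm, then a round body of 38 mm. Hexagonal bore 36 mm deep: one is 27 mm across flats and fits, the others 22 and 18 mm; which is which is not told. Origin: centre of the foot; z up; flats of skirt and bore face x and every 60 degrees.
- mat: flat black rubber mat 75 x 280 mm, 4 mm thick, fixed, its long side along its y axis. Origin: centre of the underside.
- oil_bottle: bystander: white bottle with a thin spout, 53 mm in diameter, 135 mm tall, loose. Origin: centre of the underside.
- terminal_pack: bystander: block of rail terminals, 45 x 57 x 36 mm, loose. Origin: centre of the underside.
- tape_roll: bystander: roll of tape lying flat, 62 mm in diameter, 19 mm high, loose. Origin: centre of the underside.
There are look-alikes about, which are no part of the job. Leave any pink or red look-alike of the socket_b alone.

How it is judged:
By the outcome, as a careful person would: the job done as asked, in the order asked, and still so for the second after the job is handed in, while the arm keeps its last pose, push and grip.
It also fails if it takes over 72 s, if anything falls off the work surface, if the arm or the gripper's body presses on something with over 40 N, if the wrist force passes 120 N, or if a joint passes its speed limit or range.

### The arm

A 6-joint arm with a two-finger parallel gripper is mounted at the origin on a cart in front of the work surface, level with it; the furniture and walls round the work are solid. World frame = base frame: x ahead of the robot, y to its left, z up, the work surface at z = 0. Lengths are in m, angles in degrees, forces in N, time in s.
With the tool pointing down it reaches from about 0.4 to 0.825 m from the base axis. Payload 7 kg.
Tool frame: the origin (TCP) lies on the centre line of the jaws, within the pads' length; the fingertips stand 14 mm ahead of it and the grasp point (between the pads) lies 5 mm behind it; z points along the fingers, y is the line along which they close (so a half turn about z gives the same grasp; the last joint's range is limited). The gripper opens to 88 mm and grips with 3 to 60 N. Pads are 19 mm wide; open, the fingers measure 130 mm over their backs; the gripper's body (78 mm by 193 mm) begins 47 mm behind the grasp point.
Start: joints at [-50.185, 20.546, 0.682, 0, -70.136, -16.507], TCP at [0.267, -0.62, 0.241] pointing down, gripper open.
Joint ranges: [-176.03, 176.03], [-82.01, 121.73], [-58.28, 71.71], [-173.87, 95.51], [-174.79, -0.11], [-173.66, 173.66]. Speed limits (degrees/s): [136.94, 136.94, 172.46, 180, 180, 180].

### API

Orientations are given as [roll, pitch, yaw] about the fixed x, y, z axes, in that order (R = Rz(yaw) Ry(pitch) Rx(roll)).
In Python, from plant import r gives the robot as it stands.
- The arm moves only by the tool send_rows, never from a script. Its argument "steps" is a list of rows, each an object with "dp": the shift along the tool's x, y, z in mm, a list of three; "roll": the turn about the tool's z in rad; "jaw": the opening in per cent of the stroke, from 0 (shut) to 100 (fully open). In form: [{"dp": [tx, ty, tz], "roll": roll, "jaw": jaw}, ...]. A call has 1 to 5 rows; each row is the pose to reach, as a shift and turn from the pose commanded when the call began, along the tool's axes at that moment; what a row does not reach only later rows make up. A row lasts 1/8 s, in which the tool goes at most 62.5 mm and 10.7 degrees, less where a joint would pass 70% of its speed; a pose out of reach is approached as far as the arm can. A call with a gripper value outside its range is refused whole. The fingers move at their own pace and stop on an object; "newtons" is the grip in N (left out, the last holds). Time passes only in rows, so rows that repeat a pose let the fingers close. It gives the time, the measured TCP pose, the force, the opening and the grip force at its end, in the units of the state.
- r.get_state(): the state, without advancing time (a new reading comes with each control period).
- r.capture(name): name is "side" or "top"; returns a dict with "image" (384x512x3 uint8, blue, green, red), "K" (3x3 intrinsics, pixels), "rvec" (rotation vector, rad) and "tvec" (3), from world to camera coordinates, as OpenCV has them. Camera axes: x right, y down, z forward; pixel columns grow to the right and rows downward; lengths in m; the calibration is good to about 2 mm. A picture is of the moment at which its call begins. There is no depth.
- r.close_job(): hands the job in; it is judged then, once.
The state is a dict: "time_s": time; "joints": joint angles; "qd": joint speeds; "joint_torque": joint torques, N m; "tcp_pos": TCP position; "eef_rot": TCP orientation; "contact_force": force on the tool from outside, world axes, zero at the start; "moment": the same for the moment, N m; "gripper_width": finger opening in m; "gripper_force": force on a finger pad.
Only numpy, scipy, OpenCV 4.12 (cv2) and the standard library are available. Lean on these libraries where they do the work, as an engineer would, in place of code of your own. Each camera call takes 0.05 s, during which the arm holds its last target. There are 200 camera calls.

## Working session

There is one attempt and no reset: what is moved stays moved. The work goes in short steps, Python scripts to look and compute and a tool call to move; the robot and the scene stay as the last step left them, time stands still between calls to the robot, and variables do not carry over. Pictures are saved under pics/ and viewed, at most 10 in all, crops included, and the job is handed in when it is done.

Besides the shell and the picture viewer there is one more tool, called after ">>>" as name(argument=value, ...), one argument or row to a line, values as JSON. send_rows: Moves the arm, as the interface text tells. Its arguments: {"type":"object","properties":{"steps":{"type":"array","items":{"type":"object","properties":{"dp":{"type":"array","items":{"type":"number"}},"roll":{"type":"number"},"jaw":{"type":"number"}}}},"newtons":{"type":"number"}},"required":["steps"]}

```bash
ls; mkdir -p pics; cat > h.py <<'E'
import numpy as np, cv2
from plant import r
def cap(n):
    c=r.capture(n); c['R']=cv2.Rodrigues(np.array(c['rvec'],float))[0]; c['t']=np.array(c['tvec'],float).ravel(); c['K']=np.array(c['K'],float); return c
def onz(c,u,v,z):
    d=c['R'].T@np.linalg.inv(c['K'])@np.array([u,v,1.]); o=-c['R'].T@c['t']
    return o+d*(z-o[2])/d[2]
def proj(c,p):
    q=c['K']@(c['R']@np.array(p,float)+c['t']); return q[:2]/q[2]
E
python3 - <<'E'
from h import *
for n in('top','side'):
    c=cap(n); cv2.imwrite(f'pics/{n}0.png',cv2.resize(c['image'],None,fx=1.5,fy=1.5)); print(n,-c['R'].T@c['t'],c['R'][2],c['K'][0])
s=r.get_state(); print(s)
E
```

```text
pics
top [ 0.44690375 -0.03485956  1.12275964] [ 0.09577878 -0.01368447 -0.99530858] [361.7421195    0.         247.20303184]
side [0.22125002 0.64309604 0.725432  ] [ 0.31293131 -0.70084177 -0.64101076] [419.49290865   0.         261.88287696]
{'time_s': 0.1, 'joints': array([-5.01866677e+01,  2.05881213e+01,  6.39805871e-01, -1.79952549e-02,
       -7.01342023e+01, -1.65050633e+01]), 'qd': array([ 0.03892498, -0.12144216,  0.22367285,  0.0407757 , -0.1318884 ,
       -0.02157656]), 'joint_torque': array([-2.99176776e-03, -5.84162843e+01,  2.93752956e+01,  7.01542273e+00,
        1.01708501e-02, -9.33501656e-05]), 'tcp_pos': array([ 0.26688701, -0.61956075,  0.23971256]), 'eef_rot': array([ 1.79916076e+02, -7.22498999e-03, -1.56697853e+02]), 'contact_force': array([0.26668749, 0.57141228, 0.04338815]), 'moment': array([-0.04882612, -0.00246375, -0.00036366]), 'gripper_force': 0.0, 'gripper_width': 0.08780335068186382}
```

View pics/top0.png

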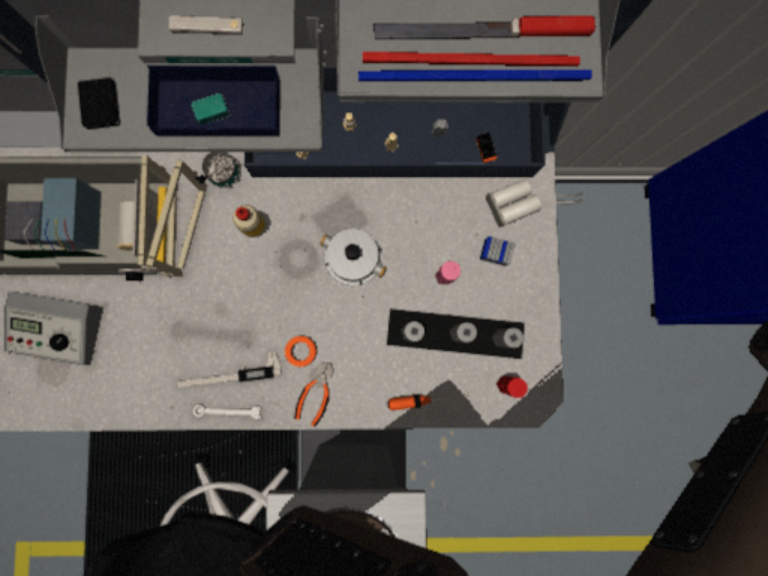

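View pics/side0.png

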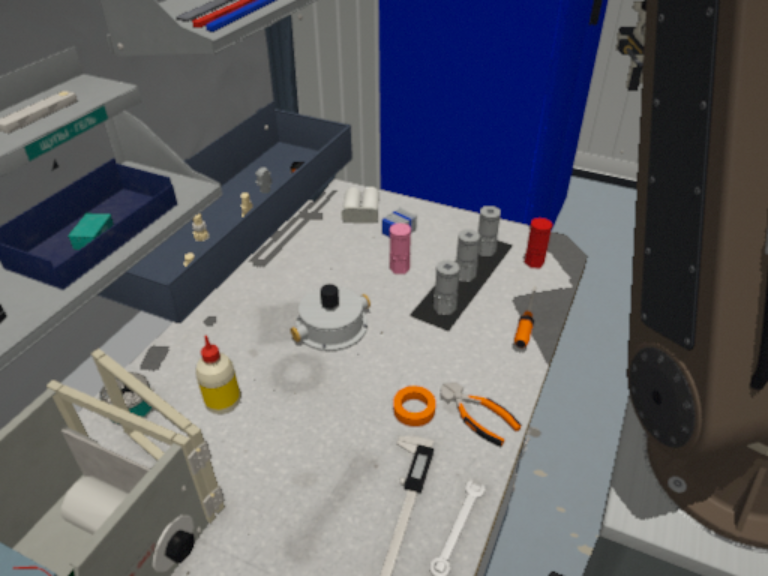

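The top view (1.5x) shows the lid knob at (353,252) and three sockets on the mat at (413,330), (466,332) and (513,337). The look-alikes are pink at (450,271) and red at (515,385), the bottle is at (247,220), the tape at (300,350) and the terminals at (497,250). Next I'll measure positions from crops.

```bash
cat > m.py <<'E'
from h import *
c=cap('top'); s=cap('side')
a=c['image'][140:245,205:355]; b=s['image'][125:225,270:345]
a=cv2.resize(a,None,fx=5,fy=5,interpolation=cv2.INTER_CUBIC)[:,:]; cv2.imwrite('pics/a.png',a)
cv2.imwrite('pics/b.png',cv2.resize(b,None,fx=6,fy=6,interpolation=cv2.INTER_CUBIC))
g=c['image'].max(2)
# knob + mat
for nm,z,(u0,u1,v0,v1) in (('knob',.081,(222,248,155,180)),('mat',.004,(250,356,200,242))):
    m=(g[v0:v1,u0:u1]<55).astype(np.uint8)
    n,l,st,ce=cv2.connectedComponentsWithStats(m); i=1+st[1:,4].argmax()
    print(nm,st[i],onz(c,ce[i][0]+u0,ce[i][1]+v0,z))
    if nm=='mat':
        cn=cv2.findContours(m,cv2.RETR_EXTERNAL,2)[0]; cn=max(cn,key=cv2.contourArea)
        P=np.array([onz(c,p[0]+u0,p[1]+v0,z)[:2] for p in cn[:,0]],np.float32); print(cv2.minAreaRect(P))
# sockets : grey inside mat
hsv=cv2.cvtColor(c['image'],cv2.COLOR_BGR2HSV)
for (u,v) in ((275,220),(311,221),(342,225)):
    m=(g[v-14:v+15,u-14:u+15]>85).astype(np.uint8); 
    n,l,st,ce=cv2.connectedComponentsWithStats(m); i=l[14,14] or 1+st[1:,4].argmax()
    cn=cv2.findContours((l==i).astype(np.uint8),cv2.RETR_EXTERNAL,2)[0][0]
    (x,y),R=cv2.minEnclosingCircle(cn); print('sock',st[i],(x+u-14,y+v-14),R,onz(c,x+u-14,y+v-14,.094), 'rexp',361.7*.019/1.03)
# stubs: orange-brown
for cc,nm in((c,'top'),(s,'side')):
    h=cv2.cvtColor(cc['image'],cv2.COLOR_BGR2HSV); m=((h[...,0]>5)&(h[...,0]<25)&(h[...,1]>100)&(h[...,2]>60)).astype(np.uint8)
    n,l,st,ce=cv2.connectedComponentsWithStats(m)
    for i in range(1,n):
        if 8<st[i,4]<200: print(nm,'brown',st[i],onz(cc,*ce[i],.02))
for nm,lo,hi in(('pink',160,175),('red',0,3)):
    m=((hsv[...,0]>=lo)&(hsv[...,0]<=hi)&(hsv[...,1]>90)&(hsv[...,2]>80)).astype(np.uint8); n,l,st,ce=cv2.connectedComponentsWithStats(m)
    for i in range(1,n):
        if st[i,4]>40: print(nm,st[i],onz(c,*ce[i],.08))
E
python3 m.py
```

```text
knob [ 8  8 10 10 78] [ 0.62402763 -0.01320092  0.081     ]
mat [   8    7   91   32 1596] [ 0.46647477 -0.21784276  0.004     ]
((0.46668437123298645, -0.22299973666667938), (0.2762989103794098, 0.07230663299560547), 83.89161682128906)
sock [  8   8  14  14 130] (275.78089904785156, 220.56741619110107) 6.804697513580322 [ 0.46964742 -0.12987182  0.094     ] rexp 6.672135922330096
sock [  0   0  29   6 130] (311.0, 209.5) 14.221562385559082 [ 0.50076205 -0.23080426  0.094     ] rexp 6.672135922330096
sock [  0   0  29  29 477] (342.0, 225.0) 19.799089431762695 [ 0.45637284 -0.31825322  0.094     ] rexp 6.672135922330096
top brown [231  77   4   4   9] [ 0.91843552 -0.00593069  0.02      ]
top brown [230  84   6   3   9] [ 0.89774343 -0.00557651  0.02      ]
top brown [258  92   6   8  39] [ 0.86275813 -0.09330982  0.02      ]
top brown [199 102   6   3  15] [0.84004149 0.09340397 0.02      ]
top brown [321 103  11   5  26] [ 0.83230369 -0.2989572   0.02      ]
top brown [104 124   8  24 105] [0.74040253 0.38425422 0.02      ]
top brown [161 143  16  15  81] [0.68311683 0.18581301 0.0
[... 931 characters left out ...]
6  10  38] [0.65981421 0.04490738 0.02      ]
side brown [146 249  12  10  17] [0.69645804 0.17033176 0.02      ]
side brown [147 263  13  10  15] [0.66919719 0.20532729 0.02      ]
side brown [312 263  35  24 194] [0.31804197 0.05902584 0.02      ]
side brown [305 269  31  28 151] [0.33844733 0.09317156 0.02      ]
side brown [138 271   8   3   9] [0.68712941 0.22310616 0.02      ]
pink [291 174  16  15 161] [ 0.58370396 -0.19913437  0.08      ]
red [346  10  51  13 614] [ 1.09196902 -0.43012189  0.08      ]
red [242  34 145  10 975] [ 1.02040049 -0.25188755  0.08      ]
red [157 139   8   8  44] [0.70048821 0.20268248 0.08      ]
red [336 251  16  14 158] [ 0.3622541 -0.3258364  0.08     ]
```

View pics/a.png

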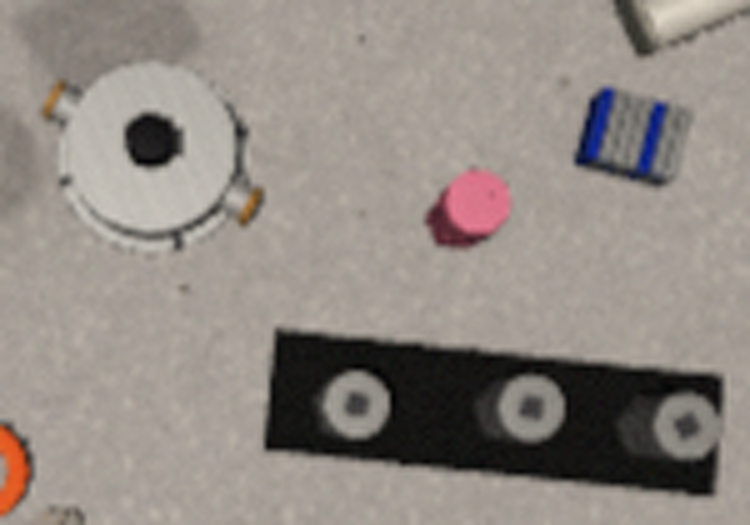

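View pics/b.png

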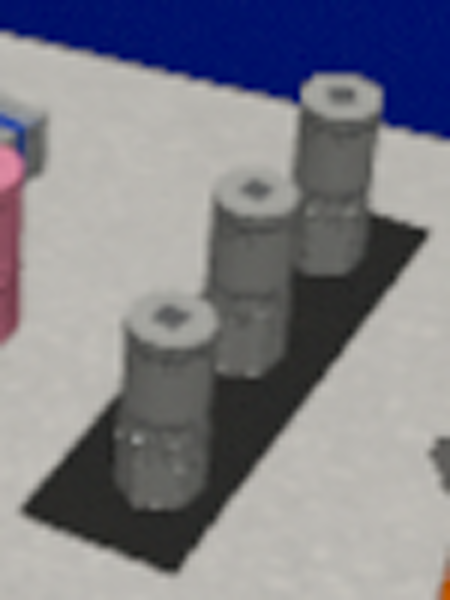

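Crop at 5x: square drive holes at (357,404), (531,408) and (687,426), and the stubs at (55,100) and (250,205) give the housing a yaw of about -29°. The housing centre is about (0.625, -0.0135). I'll move over the knob first.

>>> send_rows(
  steps=[
    {"dp":[-48,35,0],"roll":0,"jaw":100},
    {"dp":[-96,70,0],"roll":0,"jaw":100},
    {"dp":[-144,105,0],"roll":0,"jaw":100},
    {"dp":[-192,140,0],"roll":0,"jaw":100},
    {"dp":[-240,175,0],"roll":0,"jaw":100},
  ],
)

```text
time_s: 0.82
tcp_pos: [0.4189, -0.3625, 0.2406]
eef_rot: [-180.0, 0.0, -156.7]
contact_force: [0.6, -1.5, -0.1]
gripper_width: 0.0873
gripper_force: 0.0
```

>>> send_rows(
  steps=[
    {"dp":[-48,35,0],"roll":0,"jaw":100},
    {"dp":[-96,70,0],"roll":0,"jaw":100},
    {"dp":[-144,105,0],"roll":0,"jaw":100},
    {"dp":[-192,140,0],"roll":0,"jaw":100},
    {"dp":[-240,175,0],"roll":0,"jaw":100},
  ],
)

```text
time_s: 1.45
tcp_pos: [0.5701, -0.1066, 0.2408]
eef_rot: [-180.0, 0.0, -156.7]
contact_force: [0.3, -0.3, -0.3]
gripper_width: 0.0876
gripper_force: 0.0
```

>>> send_rows(
  steps=[
    {"dp":[-40,30,20],"roll":0.1,"jaw":100},
    {"dp":[-80,60,50],"roll":0.2,"jaw":100},
    {"dp":[-88,65,90],"roll":0.3,"jaw":100},
    {"dp":[-88,65,120],"roll":0.407,"jaw":100},
    {"dp":[-88,65,120],"roll":0.407,"jaw":100},
  ],
)

```text
time_s: 2.08
tcp_pos: [0.6228, -0.0142, 0.1179]
eef_rot: [-179.9, -0.3, -180.0]
contact_force: [0.0, -0.9, 0.9]
gripper_width: 0.0873
gripper_force: 0.0
```

>>> send_rows(
  steps=[
    {"dp":[-2,0,30],"roll":0,"jaw":100},
    {"dp":[-2,0,53],"roll":0,"jaw":100},
    {"dp":[-2,0,53],"roll":0,"jaw":50},
    {"dp":[-2,0,53],"roll":0,"jaw":15},
    {"dp":[-2,0,53],"roll":0,"jaw":15},
  ],
  newtons=30,
)

```text
time_s: 2.7
tcp_pos: [0.6275, -0.0139, 0.0693]
eef_rot: [180.0, 0.1, -180.0]
contact_force: [-0.1, -0.0, 0.2]
gripper_width: 0.063
gripper_force: 0.0
```

>>> send_rows(
  steps=[
    {"dp":[0,0,0],"roll":0,"jaw":15},
    {"dp":[0,0,0],"roll":0,"jaw":15},
    {"dp":[0,0,0],"roll":0,"jaw":15},
  ],
)

```text
time_s: 3.08
tcp_pos: [0.6265, -0.014, 0.0677]
eef_rot: [180.0, 0.0, 180.0]
contact_force: [0.7, 0.4, -0.4]
gripper_width: 0.0329
gripper_force: 0.0
```

>>> send_rows(
  steps=[
    {"dp":[0,0,0],"roll":0,"jaw":15},
    {"dp":[0,0,0],"roll":0,"jaw":15},
    {"dp":[0,0,-15],"roll":0,"jaw":15},
    {"dp":[0,0,-40],"roll":0,"jaw":15},
    {"dp":[0,0,-70],"roll":0,"jaw":15},
  ],
)

```text
time_s: 3.7
tcp_pos: [0.6261, -0.0141, 0.1386]
eef_rot: [-180.0, -0.1, 180.0]
contact_force: [-0.2, 0.8, -1.9]
gripper_width: 0.0291
gripper_force: 30.0
```

>>> send_rows(
  steps=[
    {"dp":[20,45,0],"roll":0,"jaw":15},
    {"dp":[42,100,0],"roll":0,"jaw":15},
    {"dp":[66,160,0],"roll":0,"jaw":15},
    {"dp":[88,210,0],"roll":0,"jaw":15},
    {"dp":[96,234,0],"roll":0,"jaw":15},
  ],
)

```text
time_s: 4.32
tcp_pos: [0.5294, 0.2226, 0.1387]
eef_rot: [179.9, 0.0, -179.9]
contact_force: [0.8, 0.1, -1.2]
gripper_width: 0.029
gripper_force: 30.0
```

>>> send_rows(
  steps=[
    {"dp":[0,0,30],"roll":0,"jaw":15},
    {"dp":[0,0,60],"roll":0,"jaw":15},
    {"dp":[0,0,85],"roll":0,"jaw":15},
    {"dp":[0,0,95],"roll":0,"jaw":15},
    {"dp":[0,0,98],"roll":0,"jaw":15},
  ],
)

```text
time_s: 4.95
tcp_pos: [0.5307, 0.22, 0.0398]
eef_rot: [-180.0, -0.0, 180.0]
contact_force: [0.4, 0.1, -0.4]
gripper_width: 0.0295
gripper_force: 30.0
```

>>> send_rows(
  steps=[
    {"dp":[0,0,3],"roll":0,"jaw":15},
    {"dp":[0,0,6],"roll":0,"jaw":15},
  ],
)

```text
time_s: 5.2
tcp_pos: [0.531, 0.2203, 0.0343]
eef_rot: [179.9, 0.1, 180.0]
contact_force: [0.0, -0.4, -1.1]
gripper_width: 0.0292
gripper_force: 30.0
```

>>> send_rows(
  steps=[
    {"dp":[0,0,2],"roll":0,"jaw":15},
    {"dp":[0,0,4],"roll":0,"jaw":15},
    {"dp":[0,0,4],"roll":0,"jaw":15},
  ],
)

```text
time_s: 5.58
tcp_pos: [0.5307, 0.2201, 0.0306]
eef_rot: [180.0, 0.0, -180.0]
contact_force: [-2.6, -0.0, 7.7]
gripper_width: 0.0294
gripper_force: 30.0
```

>>> send_rows(
  steps=[
    {"dp":[0,0,-1],"roll":0,"jaw":100},
    {"dp":[0,0,-1],"roll":0,"jaw":100},
    {"dp":[0,0,-1],"roll":0,"jaw":100},
    {"dp":[0,0,-20],"roll":0,"jaw":100},
    {"dp":[0,0,-60],"roll":0,"jaw":100},
  ],
)

```text
time_s: 6.2
tcp_pos: [0.5295, 0.2191, 0.0884]
eef_rot: [-179.8, -0.2, 180.0]
contact_force: [0.8, 0.4, -0.3]
gripper_width: 0.0736
gripper_force: 0.0
```

>>> send_rows(
  steps=[
    {"dp":[0,0,-60],"roll":0,"jaw":100},
    {"dp":[0,-50,-120],"roll":0,"jaw":100},
    {"dp":[30,-110,-130],"roll":0,"jaw":100},
    {"dp":[60,-170,-130],"roll":0,"jaw":100},
    {"dp":[60,-180,-130],"roll":0,"jaw":100},
  ],
)

```text
time_s: 6.82
tcp_pos: [0.4689, 0.0379, 0.2202]
eef_rot: [180.0, 0.1, 179.9]
contact_force: [0.0, 0.9, 0.6]
gripper_width: 0.0877
gripper_force: 0.0
```

```bash
cat > n.py <<'E'
from h import *
c=cap('top'); s=cap('side')
a=c['image'][140:245,110:260]; cv2.imwrite('pics/c.png',cv2.resize(a,None,fx=5,fy=5,interpolation=cv2.INTER_CUBIC))
b=s['image'][165:255,170:270]; cv2.imwrite('pics/d.png',cv2.resize(b,None,fx=6,fy=6,interpolation=cv2.INTER_CUBIC))
st=r.get_state(); print(st['joints'].round(1),st['tcp_pos'])
print([onz(c,u,v,.094).round(4) for u,v in((276.0,220.4),(310.8,221.2),(342,224.8))])
print('side sockets proj', [proj(s,(*onz(c,u,v,.094)[:2],.094)) for u,v in((276.0,220.4),(310.8,221.2),(342,224.8))])
print('nut expected px top/side',proj(c,(.626,-.0137,.0325)),proj(s,(.626,-.0137,.0325)))
E
python3 n.py
```

```text
[  28.6    1.8  -25.9   -0.   -62.2 -118.8] [0.4692391  0.03774021 0.22015265]
[array([ 0.4701, -0.1305,  0.094 ]), array([ 0.4675, -0.2295,  0.094 ]), array([ 0.4569, -0.3183,  0.094 ])]
side sockets proj [array([298.07211274, 177.86633018]), array([312.38432819, 156.85140309]), array([326.61471858, 140.82848033])]
nut expected px top/side [235.24007127 169.71425356] [220.34119595 207.80103305]
```

View pics/c.png

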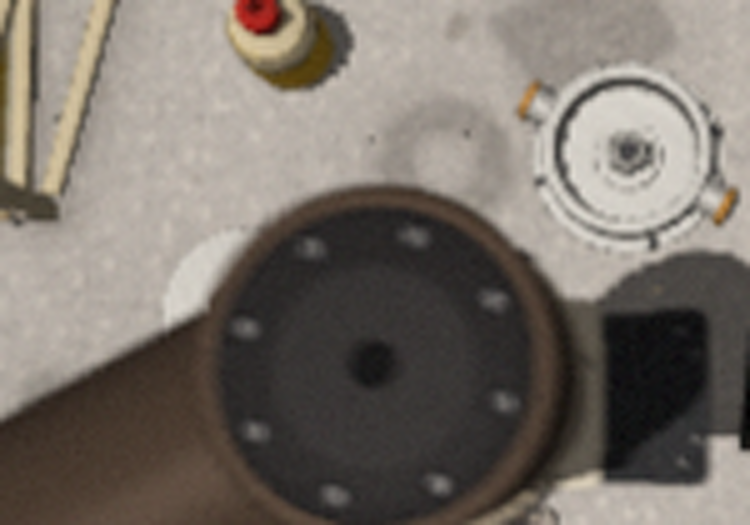

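View pics/d.png

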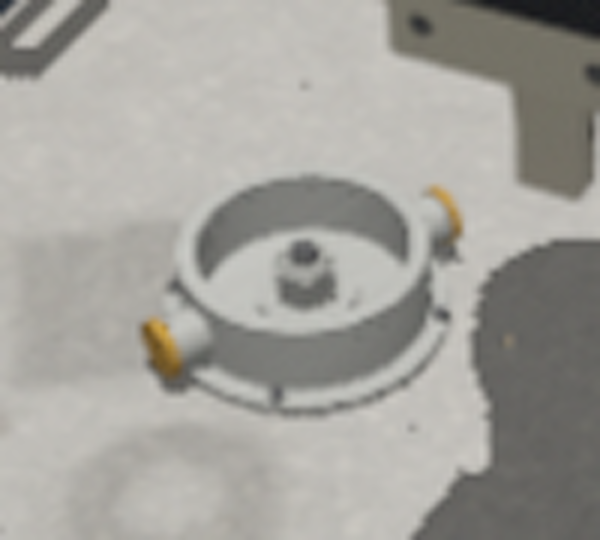

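The top crop shows the open bowl with the nut at (630,151), and the side crop shows it at (304,270). The nut is at about (0.626, -0.0145). I'll zoom in on the nut and the socket skirts to get their yaw.

```bash
cat > o.py <<'E'
from h import *
c=cap('top'); s=cap('side'); L=cv2.INTER_CUBIC
def st(a): 
    a=a.astype(float); lo,hi=np.percentile(a,1),np.percentile(a,99); return np.clip((a-lo)/(hi-lo)*255,0,255).astype(np.uint8)
T=st(cv2.resize(c['image'][159:181,225:247],(300,300),interpolation=L)); S=st(cv2.resize(s['image'][198:220,210:232],(300,300),interpolation=L))
b=cv2.imread('pics/b.png')
k=[st(cv2.resize(q,(260,280),interpolation=L)) for q in (b[400:520,105:220],b[270:390,195:310],b[175:290,290:385])]
W=np.zeros((590,780,3),np.uint8); W[:300,:300]=T; W[:300,310:610]=S
for i,q in enumerate(k): W[305:585,i*260:i*260+260]=q
cv2.imwrite('pics/e.png',W)
E
python3 o.py
```

```text
(no output)
```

View pics/e.png

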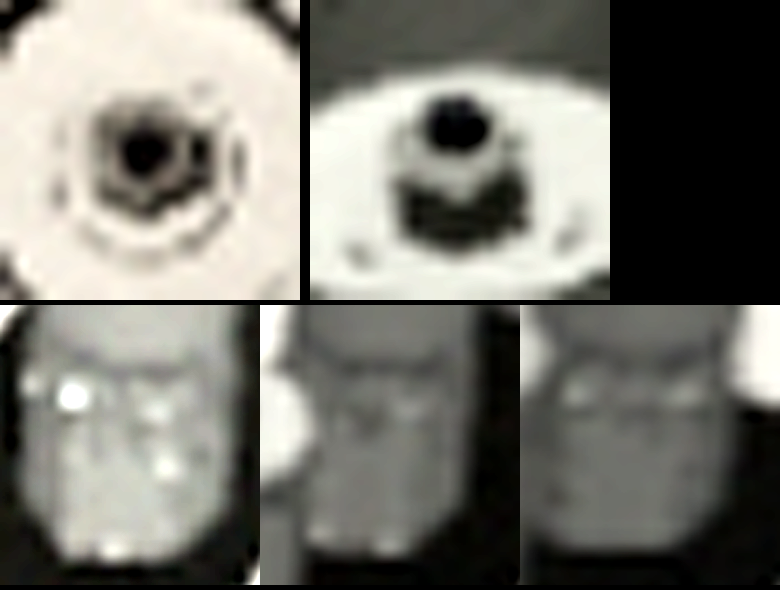

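The nut's corners face about 0°, so its flats are at about 31° mod 60, which matches the housing yaw. The socket flats are at about 35° (A), 26° (B) and 36° (C), all inside the ±17° tolerance, so no big turn is needed. Grasping A with the jaw partly open.

>>> send_rows(
  steps=[
    {"dp":[-1,-50,0],"roll":0,"jaw":68},
    {"dp":[-1,-105,0],"roll":0,"jaw":68},
    {"dp":[-1,-155,20],"roll":0,"jaw":68},
    {"dp":[-1,-168,50],"roll":0,"jaw":68},
    {"dp":[-1,-168,90],"roll":0,"jaw":68},
  ],
)

```text
time_s: 7.65
tcp_pos: [0.4727, -0.1285, 0.1289]
eef_rot: [-180.0, 0.1, 179.9]
contact_force: [-0.3, 0.1, -0.8]
gripper_width: 0.0599
gripper_force: 0.0
```

>>> send_rows(
  steps=[
    {"dp":[0,0,30],"roll":0,"jaw":68},
    {"dp":[0,0,55],"roll":0,"jaw":68},
    {"dp":[0,0,65],"roll":0,"jaw":68},
    {"dp":[0,0,65],"roll":0,"jaw":68},
  ],
)

```text
time_s: 8.15
tcp_pos: [0.4717, -0.1276, 0.0641]
eef_rot: [-180.0, -0.1, -180.0]
contact_force: [-0.3, -0.7, 0.2]
gripper_width: 0.0599
gripper_force: 0.0
```

>>> send_rows(
  steps=[
    {"dp":[1.5,-3,0],"roll":0,"jaw":68},
    {"dp":[1.5,-3,0],"roll":0,"jaw":30},
    {"dp":[1.5,-3,0],"roll":0,"jaw":30},
    {"dp":[1.5,-3,0],"roll":0,"jaw":30},
    {"dp":[1.5,-3,0],"roll":0,"jaw":30},
  ],
  newtons=45,
)

```text
time_s: 8.78
tcp_pos: [0.4703, -0.131, 0.065]
eef_rot: [-180.0, 0.0, 180.0]
contact_force: [-1.3, 0.2, 4.3]
gripper_width: 0.0374
gripper_force: 45.0
```

>>> send_rows(
  steps=[
    {"dp":[0,0,0],"roll":0,"jaw":30},
    {"dp":[0,0,0],"roll":0,"jaw":30},
    {"dp":[0,0,-20],"roll":0,"jaw":30},
    {"dp":[0,0,-60],"roll":0,"jaw":30},
    {"dp":[0,0,-80],"roll":0,"jaw":30},
  ],
)

```text
time_s: 9.4
tcp_pos: [0.4702, -0.1309, 0.1459]
eef_rot: [180.0, 0.1, 180.0]
contact_force: [-0.1, 0.5, -2.1]
gripper_width: 0.0377
gripper_force: 45.0
```

>>> send_rows(
  steps=[
    {"dp":[-40,30,0],"roll":0,"jaw":30},
    {"dp":[-80,60,0],"roll":0,"jaw":30},
    {"dp":[-120,90,0],"roll":0,"jaw":30},
    {"dp":[-150,112,0],"roll":0,"jaw":30},
    {"dp":[-156,117,0],"roll":0.05,"jaw":30},
  ],
)

```text
time_s: 10.02
tcp_pos: [0.6271, -0.0125, 0.143]
eef_rot: [-180.0, -0.1, 177.1]
contact_force: [-1.0, -0.6, -2.2]
gripper_width: 0.0374
gripper_force: 45.0
```

>>> send_rows(
  steps=[
    {"dp":[0,0,20],"roll":0,"jaw":30},
    {"dp":[0,0,30],"roll":0,"jaw":30},
    {"dp":[0,0,30],"roll":0,"jaw":30},
  ],
)

```text
time_s: 10.4
tcp_pos: [0.625, -0.0143, 0.1133]
eef_rot: [-180.0, -0.1, 177.1]
contact_force: [-0.6, 0.8, -1.7]
gripper_width: 0.0376
gripper_force: 45.0
```

```bash
cat > q.py <<'E'
from h import *
import sys
s=cap('side'); cv2.imwrite(sys.argv[1],cv2.resize(s['image'][130:225,170:270],None,fx=6,fy=6,interpolation=cv2.INTER_CUBIC))
print(r.get_state()['tcp_pos'])
for p in((.626,-.0142,.0375),(.626,-.0142,.059),(.626,-.0142,.135)): print(p,(proj(s,p)-[170,130]+.5)*6-.5)
E
python3 q.py pics/f.png
```

```text
[ 0.62570486 -0.01423242  0.11428614]
(0.626, -0.0142, 0.0375) [304.43118155 459.47734995]
(0.626, -0.0142, 0.059) [301.35538627 419.7592213 ]
(0.626, -0.0142, 0.135) [289.77921936 270.27473222]
```

View pics/f.png

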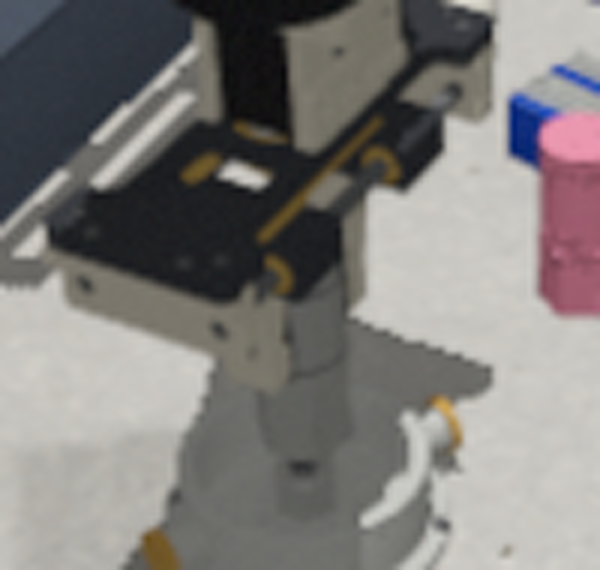

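The side view shows the socket skirt centred at (305,440), over the stud at (303,466), so it's aligned within about 1 mm. Descending.

>>> send_rows(
  steps=[
    {"dp":[0,0,8],"roll":0,"jaw":30},
    {"dp":[0,0,15],"roll":0,"jaw":30},
    {"dp":[0,0,19],"roll":0,"jaw":30},
    {"dp":[0,0,21],"roll":0,"jaw":30},
    {"dp":[0,0,23],"roll":0,"jaw":30},
  ],
)

```text
time_s: 11.08
tcp_pos: [0.6265, -0.014, 0.0918]
eef_rot: [180.0, 0.1, 177.1]
contact_force: [0.5, -1.0, 0.8]
gripper_width: 0.0371
gripper_force: 45.0
```

>>> send_rows(
  steps=[
    {"dp":[0,0,1.5],"roll":0,"jaw":30},
    {"dp":[0,0,3],"roll":0,"jaw":30},
  ],
)

```text
time_s: 11.32
tcp_pos: [0.6272, -0.0141, 0.091]
eef_rot: [-180.0, 0.2, 177.2]
contact_force: [-4.6, 0.8, 20.2]
gripper_width: 0.0374
gripper_force: 45.0
```

>>> send_rows(
  steps=[
    {"dp":[1.5,0,-1],"roll":0,"jaw":30},
    {"dp":[2.5,0,-1],"roll":0.08,"jaw":30},
    {"dp":[1.5,1.5,-1],"roll":0.16,"jaw":30},
    {"dp":[0,1.5,-1],"roll":0.16,"jaw":30},
    {"dp":[-1,0,-1],"roll":0.08,"jaw":30},
  ],
)

```text
time_s: 11.95
tcp_pos: [0.6273, -0.0143, 0.091]
eef_rot: [180.0, 0.1, 172.6]
contact_force: [-3.9, 3.1, 10.3]
gripper_width: 0.0376
gripper_force: 45.0
```

>>> send_rows(
  steps=[
    {"dp":[1,-1.5,0],"roll":-0.08,"jaw":30},
    {"dp":[2,-1.5,0],"roll":-0.16,"jaw":30},
    {"dp":[3,-1.5,0],"roll":-0.24,"jaw":30},
    {"dp":[3,0,0],"roll":-0.24,"jaw":30},
    {"dp":[2,0,0],"roll":-0.12,"jaw":30},
  ],
)

```text
time_s: 12.58
tcp_pos: [0.6265, -0.014, 0.0911]
eef_rot: [-180.0, 0.2, 179.2]
contact_force: [0.6, -1.7, 7.8]
gripper_width: 0.0372
gripper_force: 45.0
```

It stays at z 0.091 through the wiggle, which puts the foot 16 mm above the seat, so A is too small. Returning it to its place.

>>> send_rows(
  steps=[
    {"dp":[0,0,-25],"roll":0,"jaw":30},
    {"dp":[0,0,-55],"roll":0,"jaw":30},
    {"dp":[40,-30,-60],"roll":0,"jaw":30},
    {"dp":[85,-65,-60],"roll":0,"jaw":30},
    {"dp":[130,-100,-60],"roll":0,"jaw":30},
  ],
)

```text
time_s: 13.2
tcp_pos: [0.4914, -0.1131, 0.1487]
eef_rot: [180.0, -0.1, 179.3]
contact_force: [0.6, -0.9, -2.5]
gripper_width: 0.0371
gripper_force: 45.0
```

>>> send_rows(
  steps=[
    {"dp":[25,-19,0],"roll":-0.014,"jaw":30},
    {"dp":[25,-19,30],"roll":-0.014,"jaw":30},
    {"dp":[25,-19,65],"roll":-0.014,"jaw":30},
    {"dp":[25,-19,77],"roll":-0.014,"jaw":30},
    {"dp":[25,-19,80],"roll":-0.014,"jaw":30},
  ],
)

```text
time_s: 13.82
tcp_pos: [0.4683, -0.1312, 0.069]
eef_rot: [-180.0, -0.1, -179.8]
contact_force: [0.3, -0.4, -1.9]
gripper_width: 0.0372
gripper_force: 45.0
```

>>> send_rows(
  steps=[
    {"dp":[0,0,2],"roll":0,"jaw":30},
    {"dp":[0,0,4],"roll":0,"jaw":30},
    {"dp":[0,0,4.5],"roll":0,"jaw":30},
    {"dp":[0,0,4.5],"roll":0,"jaw":30},
  ],
)

```text
time_s: 14.32
tcp_pos: [0.469, -0.1312, 0.0654]
eef_rot: [180.0, 0.0, -179.8]
contact_force: [0.4, 1.2, -2.5]
gripper_width: 0.0375
gripper_force: 45.0
```

>>> send_rows(
  steps=[
    {"dp":[0,0,1],"roll":0,"jaw":30},
    {"dp":[0,0,2],"roll":0,"jaw":30},
    {"dp":[0,0,2],"roll":0,"jaw":30},
  ],
)

```text
time_s: 14.7
tcp_pos: [0.4693, -0.1313, 0.0649]
eef_rot: [-180.0, 0.1, -179.7]
contact_force: [-6.6, 3.0, 19.3]
gripper_width: 0.0375
gripper_force: 45.0
```

>>> send_rows(
  steps=[
    {"dp":[0,0,-1],"roll":0,"jaw":30},
    {"dp":[0,0,-1],"roll":0,"jaw":68},
    {"dp":[0,0,-1],"roll":0,"jaw":68},
    {"dp":[0,0,-1],"roll":0,"jaw":68},
    {"dp":[0,0,-30],"roll":0,"jaw":68},
  ],
)

```text
time_s: 15.32
tcp_pos: [0.4672, -0.1313, 0.0916]
eef_rot: [-180.0, -0.3, -179.8]
contact_force: [0.4, -1.2, -0.6]
gripper_width: 0.0594
gripper_force: 0.0
```

>>> send_rows(
  steps=[
    {"dp":[0,0,-50],"roll":0,"jaw":68},
    {"dp":[0,-40,-55],"roll":0,"jaw":68},
    {"dp":[1,-85,-55],"roll":0,"jaw":68},
    {"dp":[1,-98,-50],"roll":0,"jaw":68},
    {"dp":[1,-98,-30],"roll":0,"jaw":68},
  ],
)

```text
time_s: 15.95
tcp_pos: [0.4687, -0.2303, 0.1232]
eef_rot: [-180.0, 0.1, -179.9]
contact_force: [-0.5, 0.2, 0.8]
gripper_width: 0.0597
gripper_force: 0.0
```

```bash
python3 -c "
from h import *
s=r.get_state();print(s['tcp_pos'],s['gripper_width'],s['eef_rot'],s['joints'].round())"
```

```text
[ 0.46873213 -0.23028245  0.1232242 ] 0.05965503486183888 [-1.79981537e+02  1.01142663e-01 -1.79886977e+02] [ -5.  13. -28.   0. -50. -85.]
```

>>> send_rows(
  steps=[
    {"dp":[1,0,25],"roll":0,"jaw":68},
    {"dp":[1,0,50],"roll":0,"jaw":68},
    {"dp":[1,0,58],"roll":0,"jaw":68},
    {"dp":[1,0,58],"roll":0,"jaw":30},
    {"dp":[1,0,58],"roll":0,"jaw":30},
  ],
)

```text
time_s: 16.58
tcp_pos: [0.4679, -0.2293, 0.0659]
eef_rot: [-180.0, 0.1, -179.8]
contact_force: [-1.0, 0.3, 0.8]
gripper_width: 0.0451
gripper_force: 0.0
```

>>> send_rows(
  steps=[
    {"dp":[0,0,0],"roll":0,"jaw":30},
    {"dp":[0,0,0],"roll":0,"jaw":30},
    {"dp":[0,0,0],"roll":0,"jaw":30},
    {"dp":[0,0,0],"roll":0,"jaw":30},
  ],
)

```text
time_s: 17.08
tcp_pos: [0.468, -0.2294, 0.066]
eef_rot: [-180.0, 0.1, -179.8]
contact_force: [-0.6, -0.1, 5.3]
gripper_width: 0.0375
gripper_force: 45.0
```

>>> send_rows(
  steps=[
    {"dp":[0,0,-15],"roll":0,"jaw":30},
    {"dp":[0,0,-50],"roll":0,"jaw":30},
    {"dp":[0,0,-80],"roll":0,"jaw":30},
    {"dp":[0,0,-80],"roll":0,"jaw":30},
  ],
)

```text
time_s: 17.58
tcp_pos: [0.4685, -0.2294, 0.148]
eef_rot: [-180.0, 0.3, -179.8]
contact_force: [-0.4, 0.6, -2.7]
gripper_width: 0.0374
gripper_force: 44.9
```

>>> send_rows(
  steps=[
    {"dp":[-35,48,0],"roll":0,"jaw":30},
    {"dp":[-70,96,0],"roll":0,"jaw":30},
    {"dp":[-105,144,0],"roll":0,"jaw":30},
    {"dp":[-140,190,0],"roll":0,"jaw":30},
    {"dp":[-158,214.5,0],"roll":0,"jaw":30},
  ],
)

```text
time_s: 18.2
tcp_pos: [0.6251, -0.0117, 0.1439]
eef_rot: [-180.0, -0.1, -179.7]
contact_force: [-0.4, -0.6, -2.3]
gripper_width: 0.0376
gripper_force: 44.9
```

>>> send_rows(
  steps=[
    {"dp":[0,0,20],"roll":-0.05,"jaw":30},
    {"dp":[0,0,40],"roll":-0.09,"jaw":30},
    {"dp":[0,0,45],"roll":-0.09,"jaw":30},
    {"dp":[0,0,45],"roll":-0.09,"jaw":30},
  ],
)

```text
time_s: 18.7
tcp_pos: [0.624, -0.0143, 0.0997]
eef_rot: [-180.0, -0.1, -174.7]
contact_force: [-0.2, 0.1, -2.0]
gripper_width: 0.0373
gripper_force: 44.9
```

>>> send_rows(
  steps=[
    {"dp":[-1.5,0,4],"roll":0,"jaw":30},
    {"dp":[-1.5,0,7],"roll":0,"jaw":30},
    {"dp":[-1.5,0,9],"roll":0,"jaw":30},
    {"dp":[-1.5,0,11],"roll":0,"jaw":30},
  ],
)

```text
time_s: 19.2
tcp_pos: [0.6264, -0.014, 0.0894]
eef_rot: [-180.0, 0.1, -174.6]
contact_force: [1.6, -0.9, -0.8]
gripper_width: 0.0375
gripper_force: 44.9
```

Past 0.091 with almost no force, so I'll keep going.

>>> send_rows(
  steps=[
    {"dp":[0,0,2],"roll":0,"jaw":30},
    {"dp":[0,0,4],"roll":0,"jaw":30},
    {"dp":[0,0,6],"roll":0,"jaw":30},
    {"dp":[0,0,8],"roll":0,"jaw":30},
  ],
)

```text
time_s: 19.7
tcp_pos: [0.6264, -0.014, 0.0814]
eef_rot: [-180.0, 0.1, -174.6]
contact_force: [0.9, -1.8, 2.0]
gripper_width: 0.0375
gripper_force: 44.9
```

>>> send_rows(
  steps=[
    {"dp":[0,0,2],"roll":0,"jaw":30},
    {"dp":[0,0,4],"roll":0,"jaw":30},
    {"dp":[0,0,5.5],"roll":0,"jaw":30},
    {"dp":[0,0,6],"roll":0,"jaw":30},
  ],
)

```text
time_s: 20.2
tcp_pos: [0.6265, -0.014, 0.076]
eef_rot: [-180.0, 0.1, -174.6]
contact_force: [0.5, -1.8, 10.6]
gripper_width: 0.0373
gripper_force: 45.0
```

>>> send_rows(
  steps=[
    {"dp":[0,0,0.5],"roll":0,"jaw":30},
    {"dp":[0,0,0.5],"roll":0,"jaw":30},
  ],
)

```text
time_s: 20.45
tcp_pos: [0.6265, -0.0141, 0.076]
eef_rot: [-180.0, 0.1, -174.6]
contact_force: [-0.2, -2.4, 12.1]
gripper_width: 0.0375
gripper_force: 45.0
```

```bash
python3 -c "
from h import *
s=cap('side'); c=cap('top')
a=cv2.resize(s['image'][120:290,150:360],(520,420)); b=cv2.resize(c['image'][130:290,120:360],(270,180)); W=np.zeros((420,790,3),np.uint8); W[:,:520]=a; W[:180,520:]=b; cv2.imwrite('pics/g.png',W)
st=r.get_state(); print(st['tcp_pos'],st['contact_force'],st['moment'],st['gripper_force'])"
```

```text
[ 0.62654652 -0.01404792  0.07600323] [ 0.52672822 -1.07105519 12.51805254] [-0.61086133  0.07956931 -0.02410765] 44.96510088443756
```

View pics/g.png

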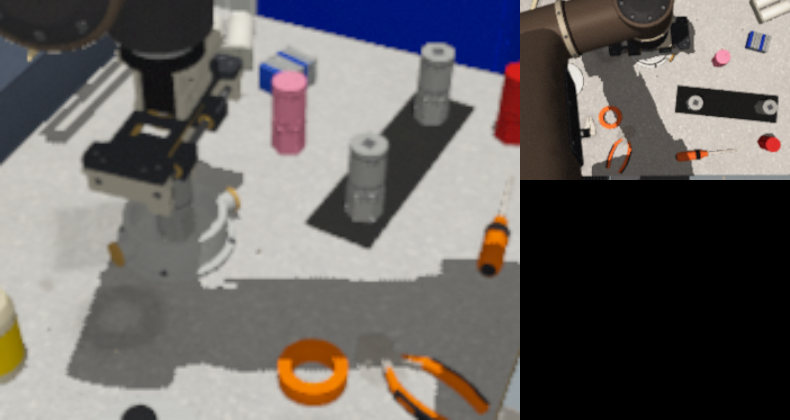

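The picture shows socket A back upright on the mat at (368,180), C untouched at (435,85), and B in the bowl at (178,215). The lid's knob is up at (140,412), and the bystanders are in place.

```bash
python3 -c "
from plant import r
print(r.close_job())"
```

```text
the job is handed in; nothing more can be done
None
```

I handed the job in at about 20 s: the lid is set down upright on the worktop, the socket that stood in the middle of the mat is fully home on the nut and still gripped, the one too-small socket I tried is back upright on the mat, and the third was never needed or moved.

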